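# Seat the specimen stage on its ball feet

## Task

Put the microscope's black specimen stage back on its foot: lift it by the clamp block on its top and settle its three ball feet fully home, one in the cone, one in the groove and one on the flat, so that it sits level and does not rock. The seat plate has been re-centred a few millimetres, so feel for the seats with light contact and never bear on them with more than 35 N; keep hold of the stage until it is home. Press it down with about 10 N for a second to bed it, then let go and come away, leaving the dish, the jar and the hand lens where they are.

Things in the scene. Friction and masses are not known exactly. Their poses are not given: they have to be found in the camera images.
- foot: White moulded microscope foot, fixed, 170 mm (its x) by 260 mm (its y, from -175 to +85), 30 mm high; origin on the bench under the nominal middle of the seats, z up. It carries a dark steel seat plate with three bright steel seats and, at its -y end, the pillar
- pillar (a point): Top of the microscope's pillar (22 mm across), 295 mm above the bench, 148 mm from the seats' middle along the foot's -y. A focus block with knobs, 84 mm wide, sits on it from 220 to 270 mm up; the head is swung away beyond it, so nothing is above the seats. Axes as the foot's
- seats (a point): Nominal middle of the seat plate (126 by 120 mm) on its upper face, 36 mm above the bench, axes as the foot's. The plate was re-centred and clamped: it is really shifted up to 6 mm in the foot's x and in y and turned up to 0.07 rad about this point. No measured pose shows this: find it by feel or by looking. It does not give under 35 N
- cone_place (a point): Nominal place of the cone seat, at its mouth; axes as the foot's: foot frame (-42, -34, 45.5) mm. Round steel pad 32 mm across, top 45.5 mm above the bench, 90 degree countersink (walls at 45 degrees), mouth 16 mm across. The real cone lies up to 12 mm away in the plane
- groove_place (a point): Nominal place of the groove seat, at its mouth; axes as the foot's: foot frame (+42, -34, 45.5) mm. Square steel pad 34 mm wide, top 45.5 mm above the bench, with a 90 degree vee groove along x (pointing at the cone), 16 mm wide at the mouth. The real one lies up to 12 mm away in the plane
- flat_place (a point): Nominal place of the flat seat, on its top; axes as the foot's: foot frame (0, +40, 40) mm. Round plain steel pad 32 mm across, 40 mm above the bench, 5.5 mm lower than the other two pads' tops
- stage: The stage top, loose, 0.33 to 0.53 kg, standing on the bench on three ball feet: black plate 120 mm (its x) by 104 mm (y) by 8 mm, upper face 26 mm above the origin; origin under the plate's middle at the level of the balls' undersides, z up. Fully home it lies level, axes along the seat plate's, origin 40 mm above the bench; a ball on top of the cone or groove pad stands 5.5 mm higher than that
- clamp (a point): Where to grip: middle of the aluminium clamp block on the stage's plate, 52 mm above the stage's origin; axes as the stage's. Block 50 mm (x) by 30 mm (y), from 26 to 68 mm above the origin, holding a rock slice that stands up to 75 mm; its two faces across y, 30 mm apart, are flat and free. Its screw with a black knob points along +x
- cone_ball (a point): Centre of the ball foot that belongs in the cone: stage frame (-42, -34, 6) mm; axes as the stage's. All three balls are polished steel, 12 mm across, on 7.6 mm stems, and slide easily (friction about 0.15). On the 45 degree walls the contact forces add up to about 1.5 times the downward load
- groove_ball (a point): Centre of the ball foot that belongs in the groove: stage frame (+42, -34, 6) mm; axes as the stage's
- flat_ball (a point): Centre of the ball foot that belongs on the flat: stage frame (0, +40, 6) mm; axes as the stage's
- dish: Clear Petri dish with dark seeds, 90 mm across, 15 mm high, loose, to be left alone; origin under its centre
- jar: Small amber glass jar with a black cap, 44 mm across, 60 mm high, loose, to be left alone; origin under its centre
- lens: Hand lens lying flat, black rim 60 mm across, handle 75 mm along its -x, loose, to be left alone; origin under the centre of the glass
Things that resemble listed ones, but are neither listed nor needed, are in the scene too. Several things look just like the stage: the one meant starts farthest to the robot's right.

How it is judged:
By the outcome, as a careful person would: the job done as asked, in the order asked, and still so for the second after the job is handed in, with the robot touching nothing.
It also fails if it takes over 64 s, if anything falls off the work surface, if the arm or the gripper's body presses on something with over 40 N, if the wrist force passes 120 N, or if a joint passes its speed limit or range.

## Robot

A 6-joint arm with a two-finger parallel gripper is mounted at the origin on the work surface. World frame = base frame: x ahead of the robot, y to its left, z up, the work surface at z = 0. Lengths are in mm, angles in rad, forces in N, time in s.
With the tool pointing down it reaches from about 300 to 825 mm from the base axis. Payload 5.4 kg.
Tool frame: the origin (TCP) lies on the mounting face of the last link; the fingertips stand 190 mm ahead of it and the grasp point (between the pads) lies 171 mm ahead of it; z points along the fingers, y is the line along which they close (so a half turn about z gives the same grasp; the last joint's range is limited). The gripper opens to 92 mm and grips with 3 to 60 N. Pads are 20 mm wide; open, the fingers measure 128 mm over their backs; the gripper's body (75 mm by 189 mm) begins 69 mm behind the grasp point.
Start: joints at [0.946, 0.158, 1.597, -0, 1.386, -0.21], TCP at [231.737, 526.218, 404.701] pointing down, gripper open.
Joint ranges: [-2.91, 2.91], [-0.94, 2.29], [0.18, 2.7], [-1.29, 4.43], [0.17, 2.64], [-3, 3]. Speed limits (rad/s): [2.57, 2.57, 3.14, 3.14, 3.14, 3.14].

## Interface

Orientations are given as a unit quaternion [x, y, z, w].
In Python, from bench import telemetry, imaging, ticket gives the robot as it stands.
- The arm moves only by the tool step_arm, never from a script. Its argument "plan" is one flat list of numbers, 7 for each row, row after row: the shift along the tool's x, y, z in m, then the turn, a rotation vector about the tool's x, y, z in rad, then the opening, from 0 (shut) to 1 (fully open). In form: [x, y, z, ax, ay, az, fingers, x, y, z, ax, ay, az, fingers, ...]. A call has 1 to 20 rows; each row is the pose to reach, as a shift and turn from the pose commanded when the call began, along the tool's axes at that moment; what a row does not reach only later rows make up. A row lasts 1/8 s, in which the tool goes at most 62.5 mm and 10.7 degrees, less where a joint would pass 70% of its speed; a pose out of reach is approached as far as the arm can. A call with a gripper value outside its range is refused whole. The fingers move at their own pace and stop on an object; "force" is the grip in N (left out, the last holds). Time passes only in rows, so rows that repeat a pose let the fingers close. It gives the time, the measured TCP pose, the force, the opening and the grip force at its end, in the units of the state.
- telemetry.read_state(): the state, without advancing time (a new reading comes with each control period).
- imaging.camera(name): name is "scene" or "top"; returns (picture, depth): 384x512x3 uint8, red, green, blue; 384x512 float32, mm along the optical axis (not along the pixel's ray), 0 where there is no reading.
- imaging.calibration(name): a dict with "fx", "fy", "cx", "cy" (pixels), "k1" (the pictures are not rectified: a ray, as slopes to the right and down, at radius r is drawn at 1 + k1 r^2 times it, then the intrinsics apply), "rvec" (rotation vector, rad) and "tvec" (3), from world to camera coordinates, as OpenCV has them. Camera axes: x right, y down, z forward; pixel columns grow to the right and rows downward; lengths in mm; the calibration is good to about 2 mm. A picture is of the moment at which its call begins. calibration takes no time and is no camera call.
- ticket.sign_off(): hands the job in; it is judged then, once.
The state is a dict: "time": time; "joint_pos": joint angles; "dq": joint speeds; "joint_torque": joint torques, N m; "tcp_pos": TCP position; "eef_rot": TCP orientation; "contact_force": force on the tool from outside, world axes, zero at the start; "torque": the same for the moment, N m; "opening": finger opening in mm; "grip_force": force on a finger pad.
Only numpy, scipy, OpenCV 4.12 (cv2) and the standard library are available. Lean on these libraries where they do the work, as an engineer would, in place of code of your own. Each camera call takes 0.05 s, during which the arm holds its last target. There are 200 camera calls.

## Working session

There is one attempt and no reset: what is moved stays moved. The work goes in short steps, Python scripts to look and compute and a tool call to move; the robot and the scene stay as the last step left them, time stands still between calls to the robot, and variables do not carry over. Pictures are saved under pics/ and viewed, at most 10 in all, crops included, and the job is handed in when it is done.

Besides the shell and the picture viewer there is one more tool, called after ">>>" as name(argument=value, ...), one argument or row to a line, values as JSON. step_arm: Moves the arm, as the interface text tells. Its arguments: {"type":"object","properties":{"plan":{"type":"array"},"force":{"type":"number"}},"required":["plan"]}

```bash
mkdir -p pics; ls; cat > h.py <<'E'
import numpy as np, cv2
from scipy.spatial.transform import Rotation as R
from bench import telemetry, imaging
def shot(n):
    p,d=imaging.camera(n); np.savez(f'{n}.npz',p=p,d=d); return p,d
def load(n):
    z=np.load(f'{n}.npz'); return z['p'],z['d']
def cal(n):
    c=imaging.calibration(n); return c,R.from_rotvec(np.ravel(c['rvec'])).as_matrix(),np.ravel(c['tvec'])
def K(c): return np.array([[c['fx'],0,c['cx']],[0,c['fy'],c['cy']],[0,0,1.]]),np.array([c['k1'],0,0,0.])
def rays(n,uv):
    c,M,t=cal(n); k,d=K(c)
    s=cv2.undistortPointsIter(np.float64(uv).reshape(-1,1,2),k,d,None,None,(3,50,1e-10))[:,0] if hasattr(cv2,'undistortPointsIter') else cv2.undistortPoints(np.float64(uv).reshape(-1,1,2),k,d)[:,0]
    v=np.c_[s,np.ones(len(s))]@M; return -M.T@t,v
def onz(n,uv,z):
    o,v=rays(n,uv); return o+v*((z-o[2])/v[:,2])[:,None]
def dep(n,uv,dd):
    o,v=rays(n,uv); return o+v*np.ravel(dd)[:,None]
def proj(n,P):
    c,M,t=cal(n); k,d=K(c); return cv2.projectPoints(np.float64(P).reshape(-1,1,3),np.float64(c['rvec']),t,k,d)[0][:,0]
E
python3 - <<'E'
from h import *
for n in('scene','top'):
    p,d=shot(n); cv2.imwrite(f'pics/{n}0.png',cv2.resize(p[:,:,::-1],(800,600),interpolation=cv2.INTER_CUBIC)); c,M,t=cal(n); print(n,c['fx'],c['k1'],-M.T@t,M[2])
s=telemetry.read_state();print(s['time'],s['tcp_pos'],s['eef_rot'],s['contact_force'],s['opening'])
E
```

```text
pics
scene 434.9349049826505 0.053832167194875095 [1105.59283845  476.4130268  1196.70372678] [-0.5083672  -0.27112988 -0.8173441 ]
top 427.82358727643236 -0.039038307797495043 [ 386.16542731  134.57114934 1381.76730271] [ 0.09146926  0.00840654 -0.99577242]
0.1 [231.60086631 526.01679411 403.81685611] [ 2.05932290e-01  9.78565873e-01 -7.81316871e-04 -3.38638029e-04] [-0.17581855  0.29127603  0.61514195] 92.10083270871192
```

View pics/scene0.png

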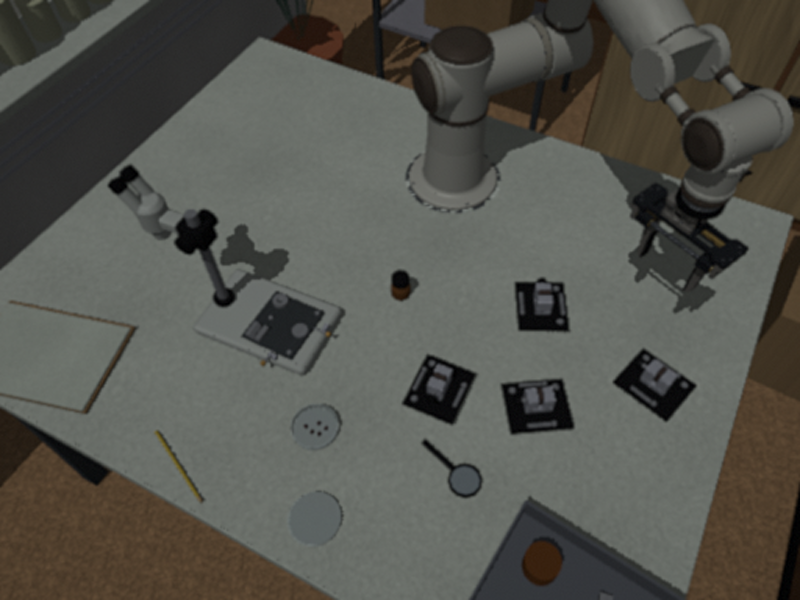

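View pics/top0.png

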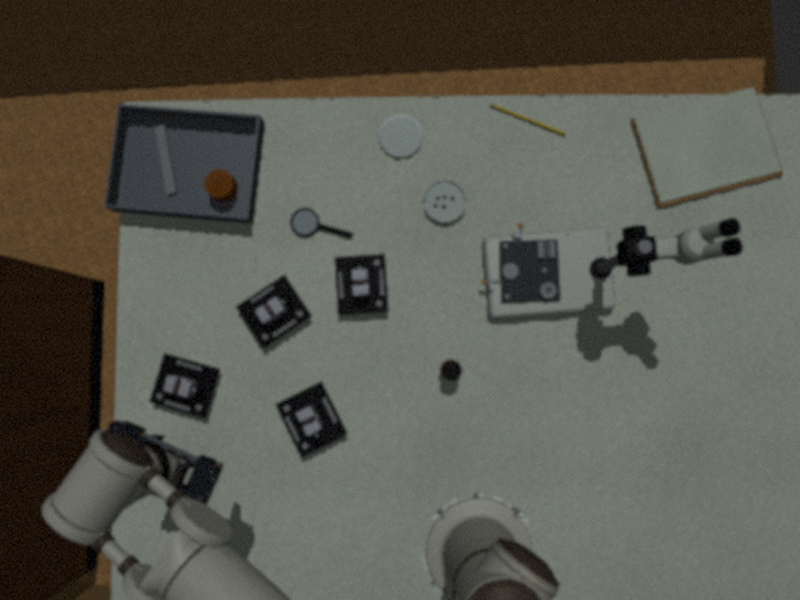

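The scene shows four stage lookalikes. In the top view (800x600 pixels) they are at (360,286), (274,312), (185,385) and (311,420). Robot's right is image right, so (360,286) is the one meant; it is (440,388) in the scene view. The foot is at (548,272) with the pillar to the right. The jar is at (451,370), the dish at (444,203) and the lens at (305,222).

```bash
python3 - <<'E'
from h import *
t,_=load('top'); s,_=load('scene')
def crop(p,x0,y0,w,h): return cv2.resize(p[y0:y0+h,x0:x0+w,::-1],(400,300),interpolation=cv2.INTER_CUBIC)
a=np.vstack([np.hstack([crop(t,202,153,56,42),crop(t,305,142,84,63)]),np.hstack([crop(s,248,218,68,51),crop(s,120,170,104,78)])])
a=np.clip(a.astype(float)*1.6,0,255).astype(np.uint8)
cv2.imwrite('pics/crop1.png',a)
uv=np.array([(360,286),(274,312),(185,385),(311,420)])*.64
print(onz('top',uv,20).round())
print(onz('scene',np.array([(440,388)])*.64,40).round())
E
```

```text
[[538. 234.  20.]
 [487. 411.  20.]
 [339. 592.  20.]
 [267. 334.  20.]]
[[550. 239.  40.]]
```

View pics/crop1.png

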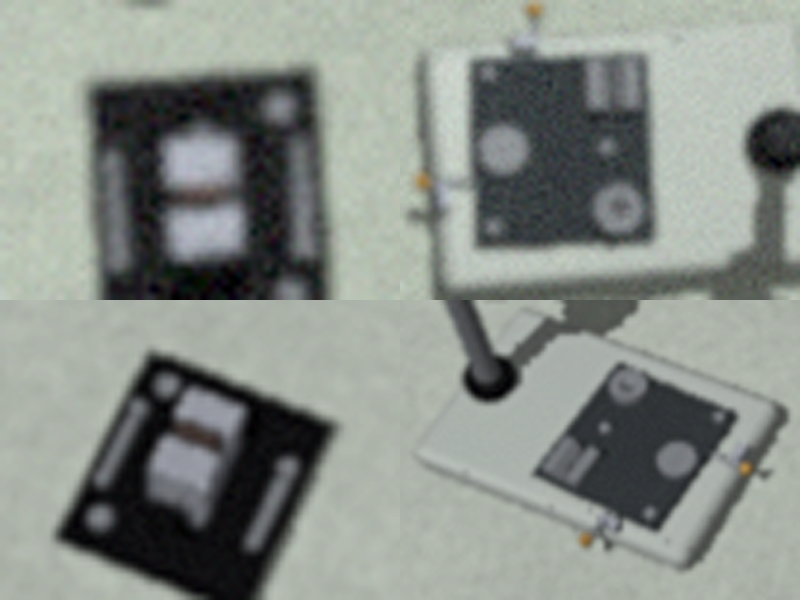

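The confirming crop shows the chosen stage with its clamp block at crop (203,195) and long side along world x. The studs at (280,105) and (290,290) are on the robot's right, so they are the -y cone and groove balls. The screw stub is on the far (+x) side. On the foot, the cone is lower right (618,208), the groove upper right (612,82) and the flat left (503,148).

```bash
cat > meas.py <<'E'
from h import *
def rect(n,mask,z,mm=3):
    # rectangle of a dark plate by subpixel contour mapped onto its plane
    cs,_=cv2.findContours(mask,cv2.RETR_EXTERNAL,cv2.CHAIN_APPROX_NONE)
    c=max(cs,key=cv2.contourArea)[:,0].astype(float)
    P=onz(n,c,z)[:,:2].astype(np.float32)
    return cv2.minAreaRect(P)
def up(p,f=6): return cv2.GaussianBlur(cv2.resize(p,None,fx=f,fy=f,interpolation=cv2.INTER_CUBIC),(0,0),f*.4)
def region(n,c,r,z,f=6):
    """gray upsampled crop around world point c(x,y) ; returns gray, func pix->full"""
    p,_=load(n); u,v=proj(n,[*c,z])[0]; x0,y0=int(u-r),int(v-r)
    g=up(cv2.cvtColor(p[y0:y0+2*r,x0:x0+2*r],cv2.COLOR_RGB2GRAY),f)
    return g,lambda q:(np.float64(q)+.5)/f-.5+[x0,y0]
def plate(n,c,r,z,thr):
    g,F=region(n,c,r,z)
    m=((g<thr)*255).astype(np.uint8)
    m=cv2.morphologyEx(m,cv2.MORPH_OPEN,np.ones((25,25),np.uint8))
    cs,_=cv2.findContours(m,cv2.RETR_EXTERNAL,cv2.CHAIN_APPROX_NONE)
    k=max(cs,key=cv2.contourArea)[:,0]
    P=onz(n,F(k),z)[:,:2].astype(np.float32); rc=cv2.minAreaRect(P)
    return rc,P
def blob(n,c,z,rad,thr,r=12,f=6):
    g,F=region(n,c,r,z,f)
    m=((g>thr)*255).astype(np.uint8)
    k,l,st,ce=cv2.connectedComponentsWithStats(m)
    return [(onz(n,F(ce[i])[None],z)[0,:2].round(1),round(float(st[i,4])/f/f,1)) for i in range(1,k) if st[i,4]>20*f*f/3]
E
python3 - <<'E'
from meas import *
for n in('top','scene'):
    p,d=load(n)
    # rough centres
    cs=(538,234)
    g,F=region(n,cs,26,26); print(n,'stage gray pct',np.percentile(g,[5,30,50,70,95]))
    for th in (45,60,75):
        rc,P=plate(n,cs,26,26,th); print(th,np.round(rc[0],1),np.round(rc[1],1),round(rc[2],2))
o=onz('top',np.array([(530,271),(548,290),(546,248),(510,270)])*.64,40); print(o.round(1))
for n in('top','scene'):
    g,F=region(n,o[0,:2],26,36); print(n,'foot gray pct',np.percentile(g,[5,20,30,50,70,95]))
    for th in (70,85,100):
        rc,P=plate(n,o[0,:2],26,36,th); print(th,np.round(rc[0],1),np.round(rc[1],1),round(rc[2],2))
E
```

```text
top stage gray pct [ 17.  51.  98. 117. 121.]
45 [539.9 238. ] [118.6  85.2] 2.88
60 [537.3 232.5] [126.7  98.6] 2.59
75 [535.6 231.7] [133.1 103. ] 2.57
scene stage gray pct [  8.  39.  95. 110. 114.]
45 [543.2 239.9] [118.4  92.7] 3.47
60 [543.3 235.2] [120.6 105.8] 2.96
75 [543.1 234.8] [123.4 108.6] 3.4
[[ 563.2 -111.3   40. ]
 [ 524.2 -146.6   40. ]
 [ 609.9 -145.1   40. ]
 [ 565.6  -70.9   40. ]]
top foot gray pct [ 36.  39.  43.  78. 113. 124.]
70 [ 565.1 -109.4] [128.6 117.3] 0.1
85 [ 566.8 -109.1] [134.8 121.6] 0.94
100 [ 566.5 -110.1] [125.4 138. ] 89.43
scene foot gray pct [ 32.  33.  40.  77. 108. 112.]
70 [ 566.3 -107.9] [131.2 123.1] 0.49
85 [ 566.6 -108. ] [134.6 125.8] 0.76
100 [ 579.2 -106.4] [163.4 133. ] 0.63
```

```bash
python3 - <<'E'
from meas import *
for n in('top','scene'):
    a=[imaging.camera(n) for _ in range(8)]
    p=np.mean([x[0] for x in a],0); np.savez(f'{n}.npz',p=p.astype(np.float32),d=np.median([x[1] for x in a],0))
    def reg(c,z,r): return region(n,c,r,z,8)
    print(n)
    for name,c,z,r,ths in [('st+',(582,201),27,6,(50,65)),('st-',(498,197),27,6,(50,65)),('block',(540,235),68,10,(90,110)),('cone',(524,-146),45.5,9,(70,80,90)),('groove',(610,-144),45.5,9,(70,80,90)),('flat',(566,-70),40,9,(70,80,90))]:
        g,F=reg(c,z,r)
        for th in ths:
            m=((g>th)*255).astype(np.uint8)
            m=cv2.morphologyEx(m,cv2.MORPH_CLOSE,np.ones((9,9),np.uint8)) 
            k,l,st,ce=cv2.connectedComponentsWithStats(m)
            out=[]
            for i in range(1,k):
                if st[i,4]<64*4: continue
                x,y,w,h=st[i,:4]; edge=x==0 or y==0 or x+w==g.shape[1] or y+h==g.shape[0]
                P=onz(n,F(np.argwhere(l==i)[:,::-1]),z)[:,:2]
                cc=P.mean(0); ext=np.sqrt(np.linalg.eigvalsh(np.cov(P.T)))*4
                out.append((*cc.round(1),*ext.round(0),'E' if edge else ''))
            print(name,th,int(g.max()),out)
E
```

```text
top
st+ 50 91 [(np.float64(602.1), np.float64(210.6), np.float64(3.0), np.float64(33.0), 'E'), (np.float64(587.1), np.float64(200.6), np.float64(14.0), np.float64(15.0), ''), (np.float64(569.5), np.float64(221.2), np.float64(6.0), np.float64(11.0), 'E'), (np.float64(568.2), np.float64(191.1), np.float64(8.0), np.float64(12.0), 'E')]
st+ 65 91 [(np.float64(587.1), np.float64(200.7), np.float64(10.0), np.float64(11.0), '')]
st- 50 81 [(np.float64(503.0), np.float64(196.2), np.float64(13.0), np.float64(14.0), '')]
st- 65 81 [(np.float64(503.0), np.float64(196.1), np.float64(9.0), np.float64(10.0), '')]
block 90 115 [(np.float64(557.9), np.float64(233.4), np.float64(21.0), np.float64(30.0), ''), (np.float64(527.6), np.float64(230.7), np.float64(18.0), np.float64(32.0), '')]
block 110 115 [(np.float64(558.4), np.float64(234.0), np.float64(13.0), np.float64(22.0), ''), (np.float64(528.1), np.float64(230.4), np.float64(10.0), np.float64(25.0), '')]
cone 70 106 [(np.float64(517.2), np.float64(-156.4), np.float64(47.0), np.float64(93.0), 'E'), (np.float64(524.4), np.float64(-144.8), np.float6
[... 2879 characters left out ...]
), np.float64(-132.3), np.float64(7.0), np.float64(33.0), '')]
groove 80 112 [(np.float64(610.0), np.float64(-168.0), np.float64(28.0), np.float64(86.0), 'E')]
groove 90 112 [(np.float64(600.9), np.float64(-174.7), np.float64(25.0), np.float64(46.0), 'E'), (np.float64(638.9), np.float64(-149.1), np.float64(11.0), np.float64(26.0), 'E')]
flat 70 111 [(np.float64(564.0), np.float64(-70.4), np.float64(28.0), np.float64(28.0), ''), (np.float64(573.6), np.float64(-41.1), np.float64(14.0), np.float64(27.0), 'E')]
flat 80 111 [(np.float64(573.8), np.float64(-40.6), np.float64(13.0), np.float64(26.0), 'E')]
flat 90 111 [(np.float64(574.1), np.float64(-40.0), np.float64(12.0), np.float64(24.0), 'E')]
```

```bash
cat >> h.py <<'E'
def go(P,yaw,cur=None):
    """shift (m, tool axes) and turn for TCP at P, tool down with tool x = -world x turned by yaw deg"""
    s=telemetry.read_state(); p,q=cur or (s['tcp_pos'],s['eef_rot'])
    A=R.from_quat(q); y=np.radians(yaw)
    B=R.from_matrix(np.array([[-np.cos(y),-np.sin(y),0],[-np.sin(y),np.cos(y),0],[0,0,-1]]).T if 0 else np.c_[[-np.cos(y),-np.sin(y),0],[-np.sin(y),np.cos(y),0],[0,0,-1]])
    print('shift',(A.inv().apply(np.array(P)-p)/1000).round(4),'turn',(A.inv()*B).as_rotvec().round(4))
E
python3 - <<'E'
from meas import *
go((543,232.3,330),3.06)
# plate yaw by edges, groove pad
for n in('top','scene'):
    for th in(60,70,80):
        rc,P=plate(n,(565.7,-110.4),26,36,th)
        y=np.radians(.3);Q=(P-[565.7,-110.4])@np.array([[np.cos(y),-np.sin(y)],[np.sin(y),np.cos(y)]])
        o=[]
        for ax,sg in((0,1),(0,-1),(1,1),(1,-1)):
            S=Q[(sg*Q[:,ax]>50)&(abs(Q[:,1-ax])<45)]
            if len(S)<30: o.append(None);continue
            for _ in range(4):
                f=np.polyfit(S[:,1-ax],S[:,ax],1); e=S[:,ax]-np.polyval(f,S[:,1-ax]); S=S[abs(e)<max(.4,1.2*e.std())]
            o.append((round(.3+np.degrees(f[0])*(1 if ax else -1),2),round(f[1],1),len(S)))
        print(n,th,o)
E
```

```text
shift [-0.4033 -0.1436  0.0747] turn [ 0.     -0.     -0.4682]
top 60 [(np.float64(-0.18), np.float64(59.1), 64), (np.float64(2.69), np.float64(-62.1), 77), (np.float64(1.3), np.float64(57.3), 67), (np.float64(0.23), np.float64(-56.4), 88)]
top 70 [(np.float64(-2.73), np.float64(60.4), 54), (np.float64(2.48), np.float64(-63.2), 82), (np.float64(1.16), np.float64(58.6), 87), (np.float64(0.04), np.float64(-57.4), 94)]
top 80 [(np.float64(-2.48), np.float64(61.5), 75), (np.float64(2.56), np.float64(-64.2), 75), (np.float64(1.23), np.float64(59.8), 67), (np.float64(-0.19), np.float64(-58.4), 111)]
scene 60 [(np.float64(0.49), np.float64(61.7), 50), (np.float64(2.51), np.float64(-61.8), 59), (np.float64(0.35), np.float64(60.9), 68), (np.float64(1.09), np.float64(-57.6), 46)]
scene 70 [(np.float64(-0.15), np.float64(62.7), 62), (np.float64(2.53), np.float64(-62.8), 63), (np.float64(0.21), np.float64(62.1), 69), (np.float64(1.08), np.float64(-58.5), 53)]
scene 80 [(np.float64(0.44), np.float64(63.8), 78), (np.float64(2.6), np.float64(-63.8), 74), (np.float64(-0.05), np.float64(63.0), 76), (np.float64(0.97), np.float64(-59.5), 103)]
```

>>> step_arm(
  plan=[-0.05,-0.018,0.0,0,0,-0.06,1,-0.1,-0.036,0.0,0,0,-0.12,1,-0.15,-0.054,0.01,0,0,-0.18,1,-0.2,-0.072,0.02,0,0,-0.24,1,-0.25,-0.09,0.03,0,0,-0.3,1,-0.3,-0.107,0.045,0,0,-0.36,1,-0.35,-0.125,0.06,0,0,-0.42,1,-0.385,-0.137,0.07,0,0,-0.468,1,-0.4033,-0.1436,0.0747,0,0,-0.4682,1,-0.4033,-0.1436,0.0747,0,0,-0.4682,1,-0.4033,-0.1436,0.0747,0,0,-0.4682,1],
)

```text
time: 2.28
tcp_pos: [542.3, 233.3, 330.5]
eef_rot: [-0.027, 1.0, 0.0, 0.0]
contact_force: [0.1, 0.2, -0.2]
opening: 92.0
grip_force: 0.0
```

```bash
python3 - <<'E'
from h import *
s=telemetry.read_state();print(s['time'],s['tcp_pos'].round(1),s['contact_force'].round(2),s['joint_pos'])
go((543,232.3,223),3.06)
E
```

```text
2.275 [542.3 233.3 330.5] [ 0.11  0.17 -0.17] [ 2.01644484e-01  2.62450935e-01  1.62720361e+00  4.98970842e-04
  1.25164813e+00 -1.42345739e+00]
shift [-0.0006 -0.0011  0.1075] turn [0.0005 0.0002 0.0007]
```

>>> step_arm(
  plan=[0,-0.001,0.04,0,0,0,1,0,-0.001,0.075,0,0,0,1,0,-0.001,0.1,0,0,0,1,0,-0.001,0.107,0,0,0,1,0,-0.001,0.107,0,0,0,1,0,-0.001,0.107,0,0,0,0.5,0,-0.001,0.107,0,0,0,0.2,0,-0.001,0.107,0,0,0,0.2,0,-0.001,0.107,0,0,0,0.2,0,-0.001,0.107,0,0,0,0.2,0,-0.001,0.107,0,0,0,0.2,0,-0.001,0.107,0,0,0,0.2],
  force=40,
)

```text
time: 3.78
tcp_pos: [543.0, 231.3, 223.0]
eef_rot: [-0.027, 1.0, 0.0, 0.0]
contact_force: [0.3, 0.1, -0.1]
opening: 29.3
grip_force: 40.0
```

>>> step_arm(
  plan=[0,0,-0.02,0,0,0,0.2,0,0,-0.06,0,0,0,0.2,0,0,-0.09,0,0,0,0.2,0,0,-0.1,0,0,0,0.2,0,0,-0.1,0,0,0,0.2,0,0,-0.1,0,0,0,0.2,0,0,-0.1,0,0,0,0.2],
)

```text
time: 4.65
tcp_pos: [542.5, 231.1, 321.4]
eef_rot: [-0.027, 1.0, -0.0, -0.001]
contact_force: [0.4, -0.7, -4.6]
opening: 29.9
grip_force: 40.0
```

```bash
python3 - <<'E'
from meas import *
s=telemetry.read_state();print(s['time'],s['tcp_pos'].round(2),s['contact_force'].round(2),s['torque'].round(3),R.from_quat(s['eef_rot']).as_matrix().round(4).tolist())
o=[]
for n in('top','scene'):
    p=np.mean([imaging.camera(n)[0] for _ in range(6)],0).astype(np.float32); np.savez(f'{n}.npz',p=p)
    for c in((585,200.5),(502,196)):
        g,F=region(n,c,13,127,8); o.append(cv2.resize(g,(400,300)) )
        u=proj(n,[*c,127])[0]; print(n,c,u.round(1))
a=np.vstack([np.hstack(o[:2]),np.hstack(o[2:])]); cv2.imwrite('pics/lift.png',np.clip(a*1.8,0,255).astype(np.uint8))
E
```

```text
4.65 [542.54 231.14 321.36] [ 0.38 -0.71 -4.61] [0.064 0.049 0.002] [[-0.9986, -0.0533, -0.0029], [-0.0533, 0.9986, -0.0006], [0.0029, -0.0004, -1.0]]Traceback (most recent call last):
  File "<stdin>", line 7, in <module>
  File "meas.py", line 11, in region
    p,_=load(n); u,v=proj(n,[*c,z])[0]; x0,y0=int(u-r),int(v-r)
        ~~~~^^^
  File "h.py", line 7, in load
    z=np.load(f'{n}.npz'); return z['p'],z['d']
                                                  ~^^^^^
    raise KeyError(f"{key} is not a file in the archive") from None
KeyError: 'd is not a file in the archive'
```

```bash
sed -i "s/return z\['p'\],z\['d'\]/return z['p'],None/" h.py; python3 - <<'E'
from meas import *
o=[]
for n in('top','scene'):
    p=np.mean([imaging.camera(n)[0] for _ in range(6)],0).astype(np.float32); np.savez(f'{n}.npz',p=p)
    for c in((585,200.5),(502,196)):
        g,F=region(n,c,14,125.4,8); g=cv2.resize(g,(400,300)); o.append(g)
        print(n,c,(proj(n,[*c,125.4])[0]).round(1))
a=np.vstack([np.hstack(o[:2]),np.hstack(o[2:])]); cv2.imwrite('pics/lift.png',np.clip(a*1.8,0,255).astype(np.uint8))
E
```

```text
top (585, 200.5) [239.1 163.4]
top (502, 196) [240.8 191.2]
scene (585, 200.5) [264.5 238.3]
scene (502, 196) [276.5 215.2]
```

View pics/lift.png

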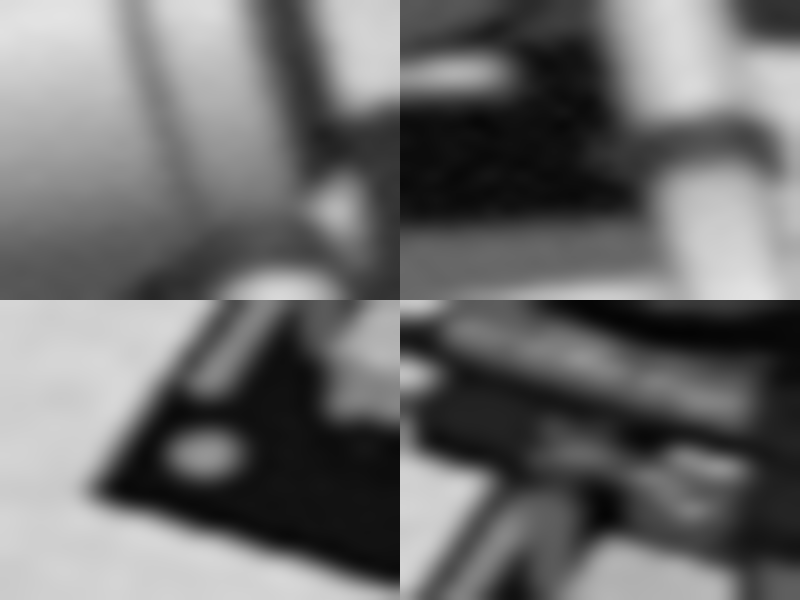

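The lift view shows the arm hiding the studs in the top camera. In the scene camera the groove stud is clear at crop (205,455).

```bash
python3 - <<'E'
from meas import *
n='scene'
for z in (124.4,125.4):
    g,F=region(n,(585,200.5),6,z,8)
    for th in(50,65):
        k,l,st,ce=cv2.connectedComponentsWithStats(((g>th)*255).astype(np.uint8))
        for i in range(1,k):
            if st[i,4]>250 : print(z,th,st[i].tolist(),onz(n,F(ce[i])[None],z)[0].round(2))
s=telemetry.read_state();print(s['time'],s['tcp_pos'].round(2))
E
```

```text
124.4 50 [0, 0, 26, 49, 788] [579.48 179.01 124.4 ]
124.4 50 [33, 36, 35, 31, 863] [584.39 198.08 124.4 ]
124.4 65 [0, 0, 23, 43, 630] [578.91 178.33 124.4 ]
124.4 65 [37, 40, 27, 23, 480] [584.41 198.1  124.4 ]
125.4 50 [0, 0, 26, 49, 788] [579.97 179.29 125.4 ]
125.4 50 [33, 36, 35, 31, 863] [584.87 198.34 125.4 ]
125.4 65 [0, 0, 23, 43, 630] [579.4  178.61 125.4 ]
125.4 65 [37, 40, 27, 23, 480] [584.9  198.36 125.4 ]
5.55 [543.01 231.28 323.03]
```

```bash
python3 - <<'E'
from h import *
go((565.8,-110,278),0.4)
E
```

```text
shift [-0.0045 -0.342   0.045 ] turn [0.     0.     0.0464]
```

>>> step_arm(
  plan=[0,-0.015,0,0,0,0.0,0.2,0,-0.045,0,0,0,0.006,0.2,-0.001,-0.085,0,0,0,0.012,0.2,-0.001,-0.13,0,0,0,0.018,0.2,-0.002,-0.175,0,0,0,0.024,0.2,-0.003,-0.22,0,0,0,0.03,0.2,-0.003,-0.26,0,0,0,0.036,0.2,-0.004,-0.295,0,0,0,0.042,0.2,-0.0045,-0.32,0,0,0,0.0464,0.2,-0.0045,-0.335,0,0,0,0.0464,0.2,-0.0045,-0.342,0.005,0,0,0.0464,0.2,-0.0045,-0.342,0.02,0,0,0.0464,0.2,-0.0045,-0.342,0.035,0,0,0.0464,0.2,-0.0045,-0.342,0.045,0,0,0.0464,0.2,-0.0045,-0.342,0.045,0,0,0.0464,0.2,-0.0045,-0.342,0.045,0,0,0.0464,0.2,-0.0045,-0.342,0.045,0,0,0.0464,0.2,-0.0045,-0.342,0.045,0,0,0.0464,0.2],
)

```text
time: 7.8
tcp_pos: [565.9, -110.1, 278.5]
eef_rot: [-0.003, 1.0, -0.0, 0.0]
contact_force: [0.7, 0.1, -4.3]
opening: 29.8
grip_force: 40.0
```

```bash
cat > st.py <<'E'
from h import *
s=telemetry.read_state();A=R.from_quat(s['eef_rot']).as_matrix()
print(round(s['time'],2),'tcp',s['tcp_pos'].round(2),'F',s['contact_force'].round(2),'M',s['torque'].round(3),'yaw',np.degrees(np.arctan2(-A[1,0],-A[0,0])).round(3),'z',A[:,2].round(4),s['opening'].round(2))
E
python3 st.py
```

```text
Traceback (most recent call last):
  File "st.py", line 3, in <module>
    print(round(s['time'],2),'tcp',s['tcp_pos'].round(2),'F',s['contact_force'].round(2),'M',s['torque'].round(3),'yaw',np.degrees(np.arctan2(-A[1,0],-A[0,0])).round(3),'z',A[:,2].round(4),s['opening'].round(2))
                                                                                                                                                                                             ^^^^^^^^^^^^^^^^^^
AttributeError: 'float' object has no attribute 'round'
```

```bash
sed -i "s/s\['opening'\].round(2)/s['opening']/" st.py; python3 st.py; python3 - <<'E'
from meas import *
n='scene'
p=np.mean([imaging.camera(n)[0] for _ in range(8)],0).astype(np.float32); np.savez(f'{n}.npz',p=p)
z=81.2
g,F=region(n,(606.4,-144.1),6,z,8)
for th in(50,65):
    k,l,st,ce=cv2.connectedComponentsWithStats(((g>th)*255).astype(np.uint8))
    for i in range(1,k):
        if st[i,4]>250 : print(th,st[i].tolist(),onz(n,F(ce[i])[None],z)[0].round(2))
cv2.imwrite('pics/hover.png',cv2.resize(np.clip(p[130:280,90:290,::-1]*1.6,0,255).astype(np.uint8),(800,600),interpolation=cv2.INTER_CUBIC))
E
python3 st.py
```

```text
7.8 tcp [ 565.95 -110.09  278.53] F [ 0.75  0.14 -4.28] M [ 0.031 -0.001  0.007] yaw 0.401 z [ 9.e-04 -4.e-04 -1.e+00] 29.818108260372767
50 [0, 0, 79, 65, 2222] [ 598.38 -164.6    81.2 ]
50 [38, 40, 32, 30, 742] [ 606.18 -145.43   81.2 ]
65 [0, 0, 51, 61, 1697] [ 600.08 -166.86   81.2 ]
65 [42, 43, 24, 23, 425] [ 606.1  -145.54   81.2 ]
8.2 tcp [ 565.76 -110.02  277.98] F [ 0.67  0.18 -4.32] M [ 0.05   0.    -0.047] yaw 0.4 z [-0. -0. -1.] 29.930232105049818
```

View pics/hover.png

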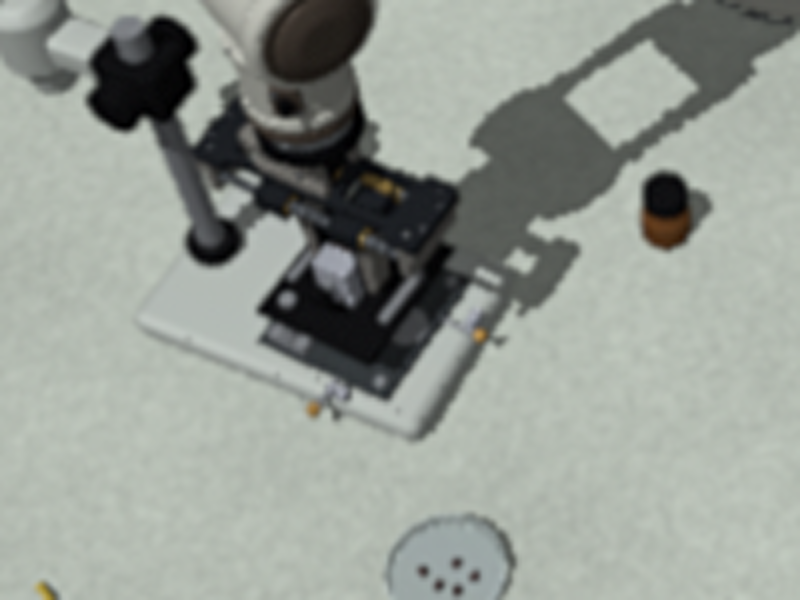

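Hovering: the stage is over the plate, with the groove stud at (287,298). It sits about 1.3 mm too far to -y, and everything around it is clear. I'm correcting that and starting to feel for the seats.

>>> step_arm(
  plan=[0,0.0008,0.004,0,0,0,0.2,0,0.0008,0.008,0,0,0,0.2,0,0.0008,0.01,0,0,0,0.2,0,0.0008,0.011,0,0,0,0.2,0,0.0008,0.012,0,0,0,0.2,0,0.0008,0.012,0,0,0,0.2,0,0.0008,0.012,0,0,0,0.2,0,0.0008,0.012,0,0,0,0.2],
)

```text
time: 9.2
tcp_pos: [565.8, -109.2, 266.1]
eef_rot: [-0.004, 1.0, -0.0, 0.0]
contact_force: [0.2, 0.6, -5.0]
opening: 29.6
grip_force: 40.0
```

```bash
python3 st.py
```

```text
9.2 tcp [ 565.81 -109.21  266.1 ] F [ 0.18  0.59 -5.05] M [ 0.045  0.04  -0.025] yaw 0.403 z [ 2.e-04 -1.e-04 -1.e+00] 29.558192581459604
```

>>> step_arm(
  plan=[0,0,0.0005,0,0,0,0.2,0,0,0.001,0,0,0,0.2,0,0,0.001,0,0,0,0.2],
)

```text
time: 9.57
tcp_pos: [565.7, -109.2, 264.9]
eef_rot: [-0.003, 1.0, 0.0, -0.0]
contact_force: [-0.1, -0.4, -3.7]
opening: 29.5
grip_force: 40.0
```

```bash
python3 st.py
```

```text
9.57 tcp [ 565.73 -109.22  264.91] F [-0.08 -0.37 -3.65] M [ 0.057 -0.02  -0.012] yaw 0.4 z [-2.e-04  0.e+00 -1.e+00] 29.47664964891589
```

>>> step_arm(
  plan=[0,0,0.0005,0,0,0,0.2,0,0,0.0005,0,0,0,0.2,0,0,0.0005,0,0,0,0.2],
)

```text
time: 9.95
tcp_pos: [565.8, -109.2, 264.5]
eef_rot: [-0.004, 1.0, -0.0, -0.0]
contact_force: [0.3, -0.4, -4.0]
opening: 29.6
grip_force: 40.0
```

```bash
python3 st.py
```

```text
9.95 tcp [ 565.77 -109.21  264.5 ] F [ 0.26 -0.37 -3.97] M [0.087 0.024 0.003] yaw 0.401 z [-0. -0. -1.] 29.601911822276328
```

>>> step_arm(
  plan=[0,0,0.0005,0,0,0,0.2,0,0,0.0005,0,0,0,0.2,0,0,0.0005,0,0,0,0.2],
)

```text
time: 10.32
tcp_pos: [565.8, -109.2, 264.0]
eef_rot: [-0.004, 1.0, 0.0, 0.0]
contact_force: [0.4, -0.6, -5.2]
opening: 30.0
grip_force: 40.0
```

```bash
python3 st.py
```

```text
10.32 tcp [ 565.78 -109.23  264.01] F [ 0.38 -0.57 -5.23] M [ 0.011 -0.044 -0.011] yaw 0.402 z [ 0.  0. -1.] 29.9552335131184
```

>>> step_arm(
  plan=[0,0,0.0005,0,0,0,0.2,0,0,0.0005,0,0,0,0.2,0,0,0.0005,0,0,0,0.2],
)

```text
time: 10.7
tcp_pos: [565.8, -109.3, 263.6]
eef_rot: [-0.004, 1.0, -0.0, 0.0]
contact_force: [-0.1, -0.5, -4.2]
opening: 29.6
grip_force: 40.0
```

```bash
python3 st.py
```

```text
10.7 tcp [ 565.82 -109.29  263.59] F [-0.15 -0.51 -4.23] M [-0.085 -0.006  0.097] yaw 0.403 z [ 2.e-04 -3.e-04 -1.e+00] 29.572439953535316
```

>>> step_arm(
  plan=[0,0,0.0003,0,0,0,0.2,0,0,0.0005,0,0,0,0.2,0,0,0.0005,0,0,0,0.2,0,0,0.0005,0,0,0,0.2],
)

```text
time: 11.2
tcp_pos: [565.9, -109.3, 263.2]
eef_rot: [-0.004, 1.0, -0.0, 0.0]
contact_force: [-0.7, -1.6, -2.2]
opening: 29.3
grip_force: 40.0
```

```bash
python3 st.py
```

```text
11.2 tcp [ 565.86 -109.35  263.22] F [-0.66 -1.56 -2.17] M [-0.372  0.19   0.037] yaw 0.406 z [ 3.e-04 -5.e-04 -1.e+00] 29.330614684827747
```

>>> step_arm(
  plan=[0.0002,-0.0003,0,0,0,0,0.2,0.0003,-0.0004,0.0002,0,0,0,0.2,0.0003,-0.0004,0.0003,0,0,0,0.2,0.0003,-0.0004,0.0003,0,0,0,0.2,0.0003,-0.0004,0.0003,0,0,0,0.2],
)

```text
time: 11.82
tcp_pos: [565.7, -109.6, 263.1]
eef_rot: [-0.004, 1.0, -0.0, 0.0]
contact_force: [0.5, 0.0, 1.0]
opening: 29.7
grip_force: 40.0
```

```bash
python3 st.py
```

```text
11.82 tcp [ 565.67 -109.62  263.08] F [0.52 0.03 1.03] M [-0.165  0.064  0.068] yaw 0.404 z [ 8.e-04 -2.e-04 -1.e+00] 29.663740757291837
```

>>> step_arm(
  plan=[0,0,0.0003,0,0,0,0.2,0,0,0.0005,0,0,0,0.2,0,0,0.0005,0,0,0,0.2,0,0,0.0005,0,0,0,0.2],
)

```text
time: 12.32
tcp_pos: [565.7, -109.6, 263.0]
eef_rot: [-0.004, 1.0, -0.0, 0.0]
contact_force: [-1.4, 0.6, 5.2]
opening: 29.6
grip_force: 40.0
```

```bash
python3 st.py
```

```text
12.32 tcp [ 565.72 -109.63  262.95] F [-1.41  0.59  5.25] M [-0.05   0.254  0.127] yaw 0.407 z [ 8.e-04 -3.e-04 -1.e+00] 29.55998435480418
```

>>> step_arm(
  plan=[0.0001,0,0.0002,0,0,-0.001,0.2,0.0002,0,0.0003,0,0,-0.002,0.2,0.0002,0,0.0004,0,0,-0.002,0.2,0.0002,0,0.0004,0,0,-0.002,0.2],
)

```text
time: 12.82
tcp_pos: [565.6, -109.7, 262.9]
eef_rot: [-0.004, 1.0, -0.0, 0.001]
contact_force: [-1.2, 0.5, 6.6]
opening: 29.8
grip_force: 40.0
```

```bash
python3 st.py
```

```text
12.82 tcp [ 565.64 -109.66  262.88] F [-1.19  0.53  6.61] M [-0.021  0.374  0.063] yaw 0.512 z [ 1.2e-03 -3.0e-04 -1.0e+00] 29.768049188735947
```

>>> step_arm(
  plan=[0.0003,-0.0001,0,0,0,0,0.2,0.0003,-0.0001,0.0002,0,0,0,0.2,0.0003,-0.0001,0.0003,0,0,0,0.2,0.0003,-0.0001,0.0003,0,0,0,0.2],
)

```text
time: 13.32
tcp_pos: [565.5, -109.7, 262.9]
eef_rot: [-0.005, 1.0, -0.0, 0.001]
contact_force: [0.3, 1.7, 8.2]
opening: 29.5
grip_force: 40.0
```

```bash
python3 st.py
```

```text
13.32 tcp [ 565.52 -109.66  262.88] F [0.27 1.69 8.19] M [0.131 0.352 0.036] yaw 0.516 z [ 1.8e-03 -2.0e-04 -1.0e+00] 29.484572522964754
```

>>> step_arm(
  plan=[-0.0002,0,0,0,0.001,0,0.2,-0.0004,0,0,0,0.002,0,0.2,-0.0004,0,0,0,0.002,0,0.2,-0.0004,0,0,0,0.002,0,0.2],
)

```text
time: 13.82
tcp_pos: [565.9, -109.7, 262.8]
eef_rot: [-0.004, 1.0, -0.0, -0.0]
contact_force: [-1.0, 1.7, 7.8]
opening: 29.5
grip_force: 40.0
```

```bash
python3 st.py
```

```text
13.82 tcp [ 565.89 -109.66  262.82] F [-1.01  1.66  7.78] M [0.145 0.268 0.092] yaw 0.513 z [-2.e-04 -2.e-04 -1.e+00] 29.493127769443497
```

>>> step_arm(
  plan=[0.0001,0.0001,0.0002,0,0,0,0.2,0.0001,0.0002,0.0003,0,0,0,0.2,0.0001,0.0002,0.0003,0,0,0,0.2,0.0001,0.0002,0.0003,0,0,0,0.2],
)

```text
time: 14.32
tcp_pos: [565.9, -109.6, 262.8]
eef_rot: [-0.005, 1.0, -0.0, 0.0]
contact_force: [-1.7, 0.8, 9.9]
opening: 29.8
grip_force: 40.0
```

```bash
python3 st.py
```

```text
14.32 tcp [ 565.87 -109.57  262.83] F [-1.73  0.81  9.92] M [0.077 0.389 0.106] yaw 0.518 z [ 1.e-04 -6.e-04 -1.e+00] 29.82966752501753
```

Pressing at 9.9 N, level and no longer sinking. Holding for over a second.

>>> step_arm(
  plan=[0,0,0,0,0,0,0.2,0,0,0,0,0,0,0.2,0,0,0,0,0,0,0.2,0,0,0,0,0,0,0.2,0,0,0,0,0,0,0.2,0,0,0,0,0,0,0.2,0,0,0,0,0,0,0.2,0,0,0,0,0,0,0.2,0,0,0,0,0,0,0.2,0,0,0,0,0,0,0.2],
)

```text
time: 15.58
tcp_pos: [565.9, -109.6, 262.8]
eef_rot: [-0.005, 1.0, -0.0, 0.0]
contact_force: [-0.8, 0.7, 8.9]
opening: 29.8
grip_force: 40.0
```

```bash
python3 st.py
```

```text
15.57 tcp [ 565.86 -109.59  262.81] F [-0.81  0.75  8.95] M [0.104 0.362 0.106] yaw 0.517 z [ 0.e+00 -5.e-04 -1.e+00] 29.775144760473047
```

>>> step_arm(
  plan=[0,0,-0.0005,0,0,0,0.2,0,0,-0.0009,0,0,0,0.2,0,0,-0.0009,0,0,0,0.2,0,0,-0.0009,0,0,0,0.36,0,0,-0.0009,0,0,0,0.45,0,0,-0.0009,0,0,0,0.6,0,0,-0.0009,0,0,0,0.7,0,0,-0.0009,0,0,0,0.7,0,0,-0.0009,0,0,0,0.7],
  force=10,
)

```text
time: 16.7
tcp_pos: [565.3, -109.5, 262.1]
eef_rot: [-0.005, 1.0, 0.0, -0.001]
contact_force: [0.3, -0.1, -0.3]
opening: 64.1
grip_force: 0.0
```

```bash
python3 st.py
```

```text
16.7 tcp [ 565.25 -109.5   262.09] F [ 0.32 -0.14 -0.27] M [ 0.041  0.015 -0.012] yaw 0.517 z [-0.0021 -0.     -1.    ] 64.14048057342158
```

Released. Coming straight up and then towards the robot's left, clear of everything.

>>> step_arm(
  plan=[0,0,-0.015,0,0,0,0.7,0,0,-0.04,0,0,0,0.7,0,0,-0.08,0,0,0,0.7,0,0,-0.12,0,0,0,0.7,0,0.02,-0.15,0,0,0,0.7,0.01,0.06,-0.16,0,0,0,0.7,0.02,0.11,-0.16,0,0,0,0.7,0.04,0.16,-0.16,0,0,0,0.7,0.06,0.21,-0.16,0,0,0,0.7,0.08,0.26,-0.16,0,0,0,0.7,0.1,0.31,-0.16,0,0,0,0.7,0.11,0.35,-0.16,0,0,0,0.7,0.12,0.37,-0.16,0,0,0,0.7,0.12,0.37,-0.16,0,0,0,0.7,0.12,0.37,-0.16,0,0,0,0.7,0.12,0.37,-0.16,0,0,0,0.7],
)

```text
time: 18.7
tcp_pos: [442.8, 258.5, 422.6]
eef_rot: [-0.004, 1.0, -0.0, -0.001]
contact_force: [-0.2, -1.0, 0.2]
opening: 64.2
grip_force: 0.0
```

```bash
python3 st.py; python3 - <<'E'
from meas import *
for n in('top','scene'):
    a=[imaging.camera(n) for _ in range(8)]
    p=np.mean([x[0] for x in a],0).astype(np.float32); np.savez(f'{n}.npz',p=p)
    for c in((607.9,-143),(524,-143.5)):
        g,F=region(n,c,5,66,8); k,l,st,ce=cv2.connectedComponentsWithStats(((g>60)*255).astype(np.uint8))
        print(n,[onz(n,F(ce[i])[None],66)[0].round(1).tolist()+[int(st[i,4])] for i in range(1,k) if st[i,4]>200])
    d=np.median([x[1] for x in a],0)
    # plate tilt from depth on black surface
    C=np.array([565.8,-110]); m=[]
    for x in np.arange(-56,57,3):
        for y in np.arange(-48,49,3):
            if abs(x)<38 and abs(y)<24: continue
            u,v=np.round(proj(n,[C[0]+x,C[1]+y,66])[0]).astype(int); m.append((u,v))
    m=np.array(sorted(set(m))); P=dep(n,m,d[m[:,1],m[:,0]]); P=P[abs(P[:,2]-66)<12]
    for _ in range(3):
        A=np.c_[P[:,:2]-C,np.ones(len(P))]; f=np.linalg.lstsq(A,P[:,2],rcond=None)[0]; e=P[:,2]-A@f; P=P[abs(e)<2*e.std()+.3]
    print('plane',f.round(4),len(P),e.std().round(2))
    k=p[110:300,90:343] if n=='scene' else p[110:230,260:420]
    cv2.imwrite(f'pics/end_{n}.png',cv2.resize(np.clip(k[:,:,::-1]*1.5,0,255).astype(np.uint8),(800,600),interpolation=cv2.INTER_CUBIC))
E
```

```text
18.7 tcp [442.76 258.49 422.59] F [-0.21 -0.99  0.15] M [ 0.044 -0.036 -0.034] yaw 0.427 z [-1.6e-03 -1.0e-04 -1.0e+00] 64.21979816048372
top [[625.9, -139.8, 66.0, 971], [608.7, -144.0, 66.0, 589]]
top [[524.7, -145.5, 66.0, 565]]
plane [ 6.00000e-04 -4.80000e-03  6.63261e+01] 709 1.18
scene [[601.4, -164.5, 66.0, 914], [606.4, -144.7, 66.0, 441]]
scene [[519.4, -165.6, 66.0, 829], [527.4, -138.8, 66.0, 2122]]
plane [ 1.0000e-04 -5.8000e-03  6.6701e+01] 508 1.05
```

View pics/end_scene.png

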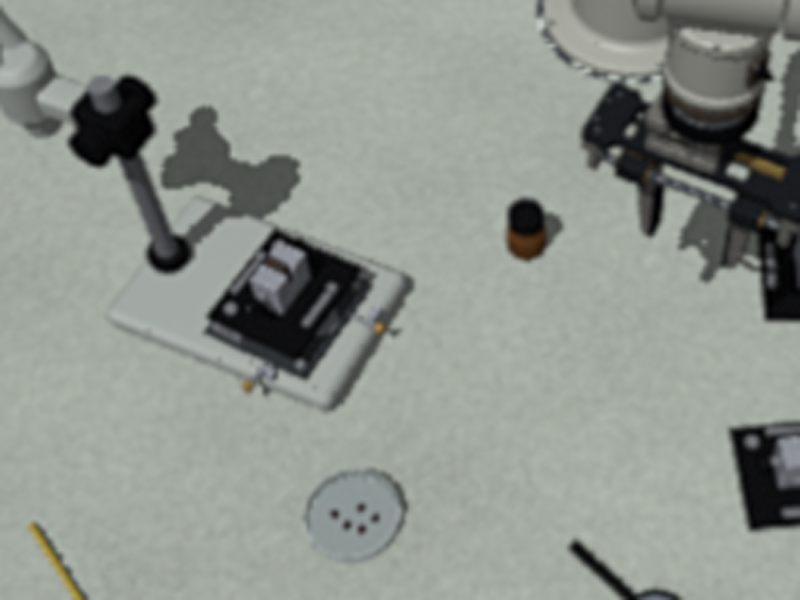

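The end view shows the stage sitting on the seat plate at (290,300), with the dish, jar and lens untouched and the gripper away. I'm checking the small measured slope against the foot's fixed white top.

```bash
python3 - <<'E'
from meas import *
def fit(n,d,C,pts,z):
    m=np.array(sorted({tuple(np.round(proj(n,[C[0]+x,C[1]+y,z])[0]).astype(int)) for x,y in pts}))
    P=dep(n,m,d[m[:,1],m[:,0]]); P=P[abs(P[:,2]-z)<12]
    for _ in range(4):
        A=np.c_[P[:,:2]-C,np.ones(len(P))]; f=np.linalg.lstsq(A,P[:,2],rcond=None)[0]; e=P[:,2]-A@f; P=P[abs(e)<2*e.std()+.2]
    return f.round(4),len(P),(e.std()/len(P)**.5).round(3)
g=lambda X,Y,h:[(x,y) for x in np.arange(-X,X+1,3) for y in np.arange(-Y,Y+1,3) if h(x,y)]
for n in('top','scene'):
    d=np.median([imaging.camera(n)[1] for _ in range(8)],0)
    C=np.array([565.8,-109.6])
    print(n,'stage',fit(n,d,C,g(54,46,lambda x,y:abs(x)>40 or abs(y)>26),66))
    print(n,'bench',fit(n,d,C,g(200,200,lambda x,y:(y>100 and x>-100) or (x<-110 and y<60 and y>-50)),0))
    print(n,'foottop',fit(n,d,C,g(78,135,lambda x,y:(y>65 and y<80)or(-105<y<-72 and abs(x)>15)),30))
    print(n,'lookalike',fit(n,d,np.array([487,411.]),g(32,32,lambda x,y:abs(x)>26 or abs(y)>26),26))
E
```

```text
top stage (array([-1.90000e-03, -2.00000e-03,  6.61893e+01]), 516, np.float64(0.048))Traceback (most recent call last):
  File "<stdin>", line 13, in <module>
  File "<stdin>", line 3, in fit
  File "h.py", line 20, in proj
    c,M,t=cal(n); k,d=K(c); return cv2.projectPoints(np.float64(P).reshape(-1,1,3),np.float64(c['rvec']),t,k,d)[0][:,0]
          ~~~^^^
  File "h.py", line 9, in cal
    c=imaging.calibration(n); return c,R.from_rotvec(np.ravel(c['rvec'])).as_matrix(),np.ravel(c['tvec'])
ValueError: time passes only in moves, steps and waits
```

```bash
sed -i 's/^def cal(n):/import functools\n@functools.lru_cache\ndef cal(n):/' h.py; python3 - <<'E'
from meas import *
def fit(n,d,C,pts,z):
    W=np.array([[C[0]+x,C[1]+y,z] for x,y in pts]); m=np.unique(np.round(proj(n,W)).astype(int),axis=0)
    m=m[(m[:,0]>=0)&(m[:,0]<512)&(m[:,1]>=0)&(m[:,1]<384)]
    P=dep(n,m,d[m[:,1],m[:,0]]); P=P[abs(P[:,2]-z)<12]
    for _ in range(4):
        A=np.c_[P[:,:2]-C,np.ones(len(P))]; f=np.linalg.lstsq(A,P[:,2],rcond=None)[0]; e=P[:,2]-A@f; P=P[abs(e)<2*e.std()+.2]
    return f.round(4).tolist(),len(P),(e.std()/len(P)**.5).round(3)
g=lambda X,Y,h:[(x,y) for x in np.arange(-X,X+1,3) for y in np.arange(-Y,Y+1,3) if h(x,y)]
for n in('top','scene'):
    d=np.median([imaging.camera(n)[1] for _ in range(12)],0)
    C=np.array([565.8,-109.6])
    print(n,'stage',fit(n,d,C,g(54,46,lambda x,y:abs(x)>40 or abs(y)>26),66))
    print(n,'bench',fit(n,d,C,g(180,160,lambda x,y:y>100 and x>-100),0))
    print(n,'foottop',fit(n,d,C,g(78,105,lambda x,y:(y>65 and y<80)or(-105<y<-72 and abs(x)>15)),30))
s=telemetry.read_state(); print(s['time'])
E
```

```text
top stage ([-0.0021, -0.0045, 66.2678], 520, np.float64(0.043))
top bench ([0.0032, 0.0103, -0.8748], 1460, np.float64(0.025))
top foottop ([0.0003, -0.0008, 30.3171], 562, np.float64(0.039))
scene stage ([-0.003, -0.0049, 66.7296], 353, np.float64(0.043))
scene bench ([0.0047, 0.0094, -0.2991], 1293, np.float64(0.025))
scene foottop ([-0.0012, -0.0016, 30.7046], 450, np.float64(0.041))
21.1
```

```bash
python3 -c "
from bench import ticket
print(ticket.sign_off())"
```

```text
the job is handed in; nothing more can be done
None
```

The stage is on its seats and the job is handed in at about 21 s: it was pressed at about 9–10 N for over a second, then released. Depth images put it at the home height (within about 0.1 mm of the foot's top) and level to about 0.3 mm; I did not test it for rocking. The dish, jar and lens were not touched.

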